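# Load the lacquer curing case and set its mist dial

### The arm

A 6-joint arm with a two-finger parallel gripper is mounted at the origin on the work surface. World frame = base frame: x ahead of the robot, y to its left, z up, the work surface at z = 0. Lengths are in m, angles in rad, forces in N, time in s.
With the tool pointing down it reaches from about 0.3 to 0.825 m from the base axis. Payload 5.4 kg.
Tool frame: the origin (TCP) lies at the very end of the fingers, on their centre line; the grasp point (between the pads) lies 19 mm behind it; z points along the fingers, y is the line along which they close (so a half turn about z gives the same grasp; the last joint's range is limited). The gripper opens to 92 mm and grips with 3 to 60 N. Pads are 20 mm wide; open, the fingers measure 128 mm over their backs; the gripper's body (75 mm by 189 mm) begins 69 mm behind the grasp point.
Start: joints at [-1.558, 0.158, 1.597, -0, 1.386, -0.21], TCP at [0.127, -0.561, 0.215] pointing down, gripper open.
Joint ranges: [-2.91, 2.91], [-0.94, 2.29], [0.18, 2.7], [-1.29, 4.43], [0.17, 2.64], [-3, 3]. Speed limits (rad/s): [2.57, 2.57, 3.14, 3.14, 3.14, 3.14].

### API

Orientations are given as a rotation vector (axis times angle).
In Python, from workcell import bot gives the robot as it stands. Calls block until the motion is done:
- bot.goto(position, orientation): joint-space move of the TCP to a pose.
- bot.line_to(position, rot=None, max_speed=0.15): straight line of the TCP; rot=None keeps the orientation; max_speed is the mean speed in m/s.
- bot.set_joints(angles): joint-space move.
- bot.set_gripper(opening, newtons=None): opening from 0.0 (shut) to 1.0 (fully open); newtons is the grip in N (None keeps the last); returns when the fingers have stopped.
- bot.hold(seconds).
- bot.inverse_kinematics(position, orientation): joint angles nearest the present ones, or None.
- bot.read_camera(name): name is "scene" or "top"; returns a dict with "pixels" (400x640x3 uint8, blue, green, red), "fx", "fy", "cx", "cy" (pixels), "R" (3x3) and "t" (3): a world point X has camera coordinates R X + t. Camera axes: x right, y down, z forward; pixel columns grow to the right and rows downward; lengths in m; the calibration is good to about 2 mm. A picture is of the moment at which its call begins. There is no depth.
A pose or a line that the arm cannot do raises bot.MotionError and nothing moves.
- bot.job_done(): hands the job in; it is judged then, once.
Readings, each from a call of its own:
- bot.current_clock(): time.
- bot.current_joints(): joint angles.
- bot.current_joint_vel(): joint speeds.
- bot.current_effort(): joint torques, N m.
- bot.current_ee_pos(): TCP position.
- bot.current_tool_rot(): TCP orientation.
- bot.current_contact_force(): force on the tool from outside, world axes, zero at the start.
- bot.current_ft_torque(): the same for the moment, N m.
- bot.current_opening(): opening from 0.0 (shut) to 1.0 (fully open).
- bot.current_grip_force(): force on a finger pad.
Only numpy, scipy, OpenCV 4.12 (cv2) and the standard library are available. Lean on these libraries where they do the work, as an engineer would, in place of code of your own. Each camera call takes 0.05 s, during which the arm holds its last target. There are 200 camera calls.

### The job

Start a curing run in the lacquer curing case: turn the recessed mist dial fully off, then with the mist off slide every tray of freshly lacquered lids fully home into an empty bay and push the roof vent shut. Only then turn the dial to the round cure mark. Do not touch the wet lids with the fingers or disturb the blue bowl, the tin or the polishing stone; any bay will do, and a bay left over stays open.

Things in the scene. Friction and masses are not known exactly. Their poses are not given: they have to be found in the camera images.
- tray1_grip (a point): Middle of the handle of loose wooden tray 1 (2 or 3 alike trays are present; absent ones read None), 26 mm above the tray's underside; at the start the trays lie flat on the table. Site x points along the tray from the handle to its rear edge, which enters the bay first; z up. The handle is a bar 16 mm wide, 28 mm tall, from 35 mm behind this point to 38 mm ahead. Take it from above.
- tray2_grip (a point): The same point and axes on tray 2. Each tray weighs about 0.2 kg, centre of mass about 70 mm ahead of this point. Ahead of the handle stands the front board, 96 mm wide, 12 mm thick, 50 mm tall from the underside up; its inner face, which comes against the case, is 50 mm ahead of this point.
- tray3_grip (a point): The same point and axes on tray 3. From the front board's inner face on, each tray is a flat board 84 mm wide and 8 mm thick, ending 162 mm ahead of this point; its last 16 mm are only 76 mm wide and relieved 3 mm underneath, as a lead-in.
- lid1: Freshly lacquered black box lid, 86 x 66 x 16 mm, fixed on tray 1, its centre 108 mm ahead of the grip point, its underside 12 mm above the tray's underside; origin under its centre. Wet: the fingers must not touch it.
- lid2: Freshly lacquered black box lid, 86 x 66 x 16 mm, fixed on tray 2, its centre 108 mm ahead of the grip point, its underside 12 mm above the tray's underside; origin under its centre. Wet: the fingers must not touch it.
- lid3: Freshly lacquered black box lid, 86 x 66 x 16 mm, fixed on tray 3, its centre 108 mm ahead of the grip point, its underside 12 mm above the tray's underside; origin under its centre. Wet: the fingers must not touch it.
- bay1 (a point): Rightmost bay of the fixed curing case (seen from the robot): middle of the lower edge of its mouth, on the case's front face and on the bay floor, 15 mm above the table. Axes are the case's: x level into the bay, y to the left, z up. The mouth is 88 mm wide and 46 mm tall, the bay 127 mm deep. The bays start empty.
- bay2 (a point): Middle bay, same point and axes, 100 mm left of bay 1. A tray is home when its front board meets the case's front face and it rests on the bay floor: its grip point is then at x = -50 mm, z = +26 mm from this point.
- bay3 (a point): Left bay, same point and axes, 100 mm left of bay 2. The flat roof of the case is 63 mm above this point, 78 mm above the table; the case is 135 mm deep. A tray let go while drawn out more than about 15 mm tips handle-down out of the mouth; slide it in before letting go.
- dial (a joint): Angle of the mist dial, rad: 0 = off (end stop, pointer to the case's left, +y), growing clockwise seen from above, other stop at 3.0. The cure mark, a round white spot on the well's floor, is at 2.2; the other marks are bars at 0, 0.55, 1.1, 1.65, 2.75. Starts from 0.7 to 1.2 (idle), stays where it is left, needs about 0.06 N m.
- dial_grip (a point): On the dial's axis at gripping height; x along the pointer, z up. A black bar knob, 14 mm thick, from 27 mm behind the axis to 29 mm ahead (nose, white line), top 7 mm above this point, in the middle of a square well 104 mm wide, sides along the case's axes, floor 26 mm below this point, rim 22 mm above it. Only partly opened fingers fit in.
- vent (a joint): How far the vent shutter on the case's roof is open, m: 0 = fully shut (end stop), growing as it slides to the case's right (-y of the bay points), other stop at 0.07. Starts 0.045 to 0.07 open, slides with about 1.5 N, stays where it is left.
- vent_tab (a point): Gripping point on the shutter's upright wooden tab: 14 mm thick along the slide (case y), 40 mm long across it (case x), top 12 mm above this point; the brass shutter plate (60 x 88 mm) is 18 mm below this point. Axes are the case's.
- bowl: Blue ceramic bowl, 110 mm wide, 58 mm tall, origin under its centre. Not part of the job.
- tin: White lacquer tin, 90 mm wide, 95 mm tall, origin under its centre. Not part of the job.
- stone: Grey polishing stone, 120 x 45 x 30 mm, origin under its centre. Not part of the job.
Things that resemble listed ones, but are neither listed nor needed, are in the scene too. What is shaped like the part that bears tray1_grip but purple is not meant.

How it is judged:
On the way, in this order (a step that is already met when the one before it is completed fails the run):
1. the mist dial is fully off (value of joint dial below 0.12 rad), for 0.2 s.
2. with the dial still off, every tray is home in a bay and the vent is shut (x of tray1_grip in the frame of bay2 between -0.057 and -0.043 m and y of tray1_grip in the frame of bay2 between -0.106 and 0.106 m and z of tray1_grip in the frame of bay2 between 0.018 and 0.034 m and angle between each of tray1_grip, tray2_grip, tray3_grip's own z axis and vertical below 0.06 rad and x of tray2_grip in the frame of bay2 between -0.057 and -0.043 m and y of tray2_grip in the frame of bay2 between -0.106 and 0.106 m and z of tray2_grip in the frame of bay2 between 0.018 and 0.034 m and x of tray3_grip in the frame of bay2 between -0.057 and -0.043 m and y of tray3_grip in the frame of bay2 between -0.106 and 0.106 m and z of tray3_grip in the frame of bay2 between 0.018 and 0.034 m and value of joint vent below 0.005 m and value of joint dial below 0.15 rad), for 0.2 s.
3. the dial is at the cure mark (value of joint dial between 2.08 and 2.32 rad), for 0.2 s.
At the end, for the whole second after the job is handed in: Every tray is home in a bay (front board within 7 mm of the case, resting on the bay floor, level), the vent shutter is within 5 mm of shut, and the dial within 0.12 rad of the cure mark (2.2 rad); all at rest (all of step 3 and x of tray1_grip in the frame of bay2 between -0.057 and -0.043 m and y of tray1_grip in the frame of bay2 between -0.106 and 0.106 m and z of tray1_grip in the frame of bay2 between 0.018 and 0.034 m and angle between each of tray1_grip, tray2_grip, tray3_grip's own z axis and vertical below 0.06 rad and x of tray2_grip in the frame of bay2 between -0.057 and -0.043 m and y of tray2_grip in the frame of bay2 between -0.106 and 0.106 m and z of tray2_grip in the frame of bay2 between 0.018 and 0.034 m and x of tray3_grip in the frame of bay2 between -0.057 and -0.043 m and y of tray3_grip in the frame of bay2 between -0.106 and 0.106 m and z of tray3_grip in the frame of bay2 between 0.018 and 0.034 m and value of joint vent below 0.005 m and linear speed of each of lid1, lid2, lid3 below 0.02 m/s); the robot touches nothing.
It fails at once if the fingers touch a wet lid (contact force between the fingers and lid1 above 0.5 N or contact force between the fingers and lid2 above 0.5 N or contact force between the fingers and lid3 above 0.5 N).
It fails at once if the bowl, tin or stone is pushed more than 6 cm or tipped (distance of any of bowl, tin, stone from where it was at the start of the episode above 0.06 m or angle between any of bowl, tin, stone's own z axis and vertical above 0.5 rad).
Of tray1, tray2, tray3 only 2 to 3 are there at a start; the rules pass over those that are not, and their reading is None.
At some moment in a run one of tray1, tray2, tray3 may be knocked a few centimetres aside while the robot is not near it.
Once in a run the grip may slacken for a moment while it holds something.
It also fails if it takes over 210 s, if anything falls off the work surface, if the arm or the gripper's body presses on something with over 40 N, if the wrist force passes 120 N, or if a joint passes its speed limit or range.

## Working session

There is one attempt and no reset: what is moved stays moved. The work goes in short steps, each a Python script; the robot and the scene stay as the last script left them, time stands still between calls to the robot, and variables do not carry over. Pictures are saved under pics/ and viewed, at most 14 in all, crops included, and the job is handed in when it is done.

```bash
mkdir -p pics; ls
python3 - <<'E'
from workcell import bot
import cv2,numpy as np
for n in ("scene","top"):
    c=bot.read_camera(n); cv2.imwrite(f"pics/{n}0.png",c["pixels"])
    print(n,c["fx"],c["fy"],c["cx"],c["cy"],np.round(c["R"],3).tolist(),np.round(c["t"],3), np.round(-np.array(c["R"]).T@np.array(c["t"]),3))
print(bot.current_tool_rot(),bot.current_clock())
E
```

```text
pics
scene 473.58274103162444 473.58274103162444 319.89855985038554 200.9690147847988 [[-0.662, 0.749, 0.009], [0.387, 0.352, -0.852], [-0.642, -0.561, -0.523]] [ 0.352 -0.122  1.967] [1.542 0.883 0.921]
top 488.3781943647814 488.3781943647814 307.7833551917642 192.133786510961 [[-0.002, -1.0, -0.012], [-0.993, 0.003, -0.114], [0.114, 0.011, -0.993]] [0.007 0.491 1.689] [ 0.296 -0.014  1.734]
[-3.12051765e+00 -3.49072984e-01 -1.97967856e-04] 0.1
```

View pics/scene0.png

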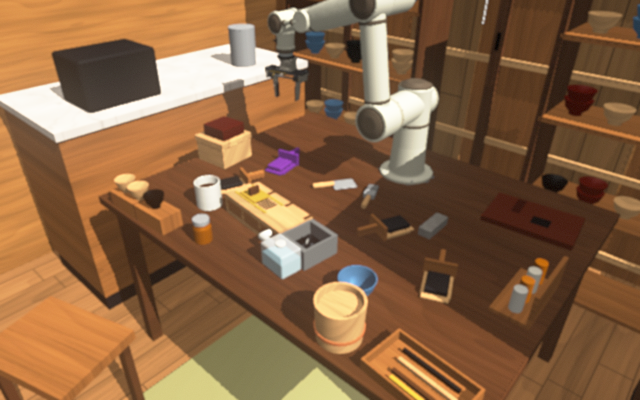

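View pics/top0.png

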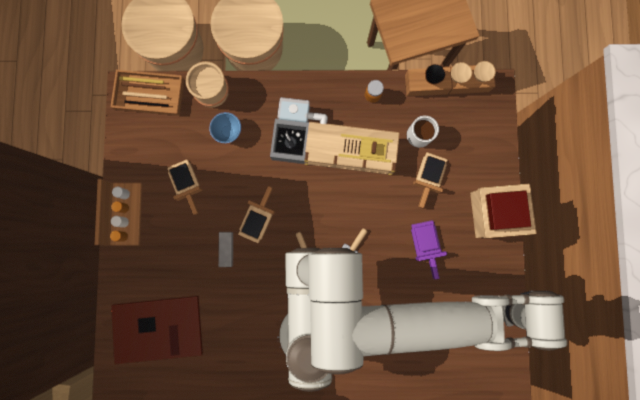

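Scene: case at top-view pixel (350,148), dial well (290,140). Tray candidates: (183,177), (255,222) and (432,172) are wooden with black lids. The purple one at (428,240) is a decoy, so there are three trays. Bowl is at (225,127), tin (423,130) and stone (225,250). Next is a close crop.

Run:
```python
import cv2,numpy as np
im=cv2.imread("pics/top0.png"); s=cv2.imread("pics/scene0.png")
a=cv2.resize(im[90:180,265:405],(784,504),interpolation=cv2.INTER_CUBIC)
cv2.imwrite("pics/c1.png",a)
b=np.hstack([cv2.resize(im[150:250,a0:a0+65],(260,400),interpolation=cv2.INTER_CUBIC) for a0 in(155,225,400)])
cv2.imwrite("pics/c2.png",b)
```

```text
(no output)
```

View pics/c1.png

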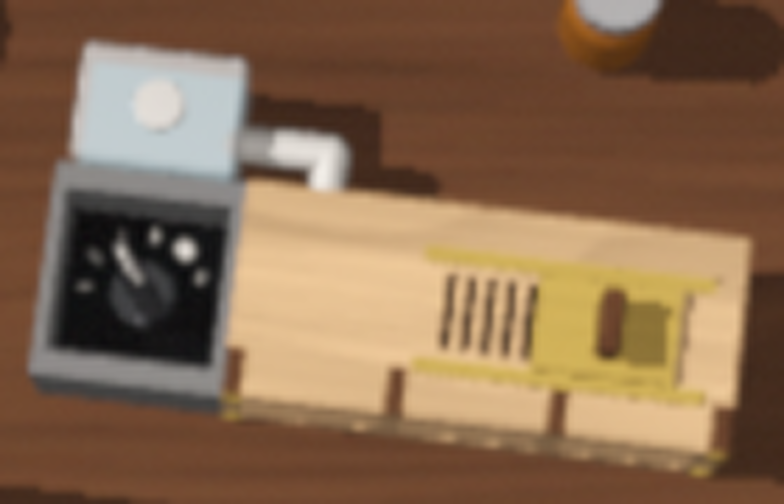

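View pics/c2.png

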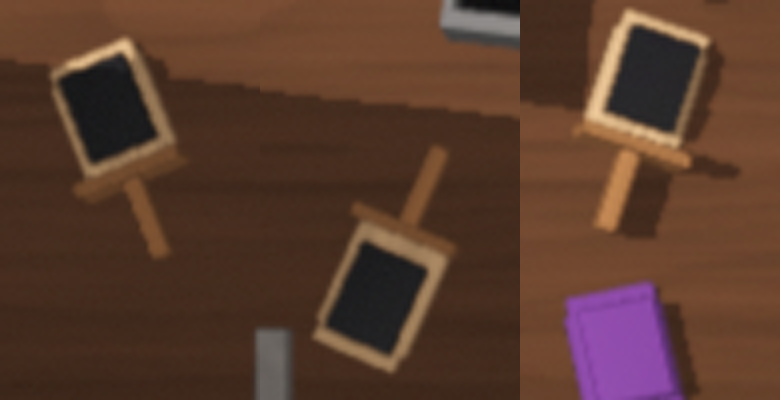

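The crops show a black bar knob with a white nose pointing up-left and the round cure mark at crop (185,250). The vent tab is the dark bar at crop (610,322). All three trays are confirmed as wood. I'll look at the case in the scene view.

```bash
cat > h.py <<'E'
from workcell import bot
import cv2,numpy as np
def ray(c,u,v,z):
    R=np.array(c["R"]);t=np.array(c["t"]);o=-R.T@t
    d=R.T@np.array([(u-c["cx"])/c["fx"],(v-c["cy"])/c["fy"],1.])
    return o+d*(z-o[2])/d[2]
def proj(c,X):
    p=np.array(c["R"])@np.array(X)+np.array(c["t"]); return np.array([c["fx"]*p[0]/p[2]+c["cx"],c["fy"]*p[1]/p[2]+c["cy"]])
def tri(c1,p1,c2,p2):
    P=[np.array([[c["fx"],0,c["cx"]],[0,c["fy"],c["cy"]],[0,0,1.]])@np.c_[c["R"],c["t"]] for c in(c1,c2)]
    X=cv2.triangulatePoints(P[0],P[1],np.array(p1,float).reshape(2,1),np.array(p2,float).reshape(2,1)); return (X[:3]/X[3]).ravel()
E
python3 - <<'E'
from h import *
import pickle
c={n:bot.read_camera(n) for n in("scene","top")}; pickle.dump(c,open("cams.pkl","wb"))
s=c["scene"]["pixels"]
cv2.imwrite("pics/c3.png",cv2.resize(s[170:280,215:345],(780,660)[:2] if 0 else (702,594),interpolation=cv2.INTER_CUBIC))
q=lambda x,y,z:np.round(ray(c["top"],265+x/5.6-.4,90+y/5.6-.4,z),4)
for n,x,y,z in [("rear L",245,180,.078),("rear R",750,238,.078),("strip L",228,412,.078),("strip L0",228,412,.0),("strip R",710,472,.078),("strip R0",710,472,0),("div top R",738,405,.078),("div top L",237,348,.078),("div top L",237,348,.015),("tab",610,322,.12)]: print(n,q(x,y,z))
E
```

```text
rear L [0.7315 0.003  0.078 ]
rear R [ 0.6934 -0.3084  0.078 ]
strip L [0.5859 0.0137 0.078 ]
strip L0 [0.5996 0.015  0.    ]
strip R [ 0.5476 -0.2807  0.078 ]
strip R0 [ 0.5595 -0.2933  0.    ]
div top R [ 0.5891 -0.2987  0.078 ]
div top L [0.6258 0.0081 0.078 ]
div top L [0.6383 0.0089 0.015 ]
tab [ 0.6323 -0.2161  0.12  ]
```

View pics/c3.png

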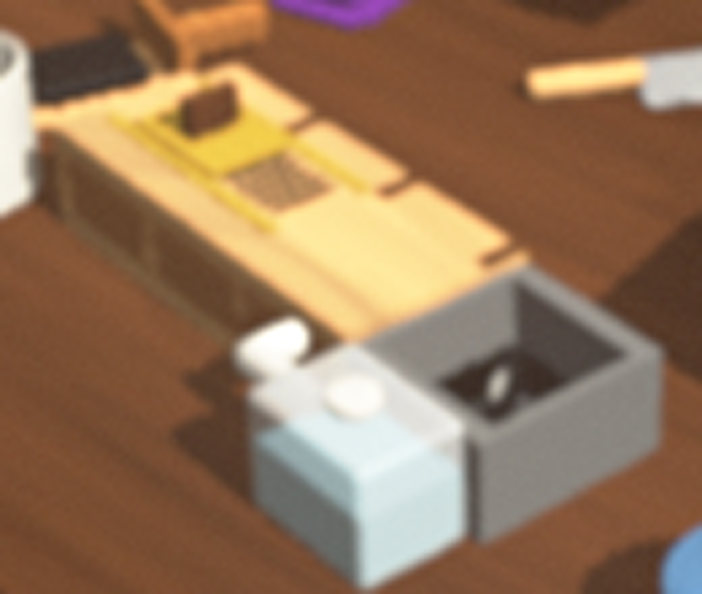

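Run:
```python
from h import *
import pickle
c=pickle.load(open("cams.pkl","rb")); T,S=c["top"],c["scene"]
t=lambda x,y:(265+x/5.6-.4,90+y/5.6-.4); s=lambda x,y:(215+x/5.4-.4,170+y/5.4-.4)
for n,a,b in [("well FL",(33,375),(660,350)),("well RL",(62,165),(480,437)),("well FR",(220,405),(525,270)),
 ("nose",(118,235),(505,370)),("roof RL",(245,180),(365,338)),("roof RR",(750,238),(52,142)),("tabtop",(610,292),(212,92)),
 ]: print(n,np.round(tri(T,t(*a),S,s(*b)),4))
# trays: fit shapes: dark lid mask, min area rect
im=T["pixels"]; hsv=cv2.cvtColor(im,cv2.COLOR_BGR2HSV)
for n,(x0,x1,y0,y1) in {"A":(160,205,155,220),"B":(233,280,183,250),"C":(408,450,148,212)}.items():
    g=cv2.cvtColor(im,cv2.COLOR_BGR2GRAY)[y0:y1,x0:x1]
    sat=hsv[y0:y1,x0:x1,1]
    print(n,"gray low med",np.percentile(g,[5,20,50,80,95]),np.percentile(sat,[5,20,50,80,95]))
    v=hsv[y0:y1,x0:x1,2]; vs=[hsv[p[1],p[0]].tolist() for p in {"A":[(183,177),(174,170),(193,206),(160,205)],"B":[(255,222),(264,200),(243,232),(235,195)],"C":[(432,172),(425,197),(445,172),(410,160)]}[n]]; print(vs)
```

```text
well FL [0.61   0.1358 0.069 ]
well RL [0.7418 0.1184 0.0727]
well FR [0.5931 0.0188 0.0628]
nose [0.6936 0.0864 0.0766]
roof RL [0.7269 0.008  0.079 ]
roof RR [ 0.6942 -0.3085  0.0664]
tabtop [ 0.6451 -0.2107  0.1218]
A gray low med [ 26.  48.  51.  78. 114.] [ 10. 112. 143. 148. 152.]
[[120, 9, 27], [120, 10, 25], [13, 153, 122], [11, 140, 69]]
B gray low med [ 31.  46.  50.  61. 119.] [ 15. 110. 142. 146. 151.]
[[0, 0, 30], [13, 153, 128], [13, 91, 70], [11, 145, 65]]
C gray low med [ 39.  49.  78.  96. 167.] [ 12. 102. 146. 148. 151.]
[[140, 18, 42], [14, 146, 187], [11, 142, 70], [11, 146, 70]]
```

```bash
cat >> h.py <<'E'
def rays(c,uv,z):
    R=np.array(c["R"]);t=np.array(c["t"]);o=-R.T@t
    d=np.c_[(uv[:,0]-c["cx"])/c["fx"],(uv[:,1]-c["cy"])/c["fy"],np.ones(len(uv))]@R
    return o+d*((z-o[2])/d[:,2])[:,None]
def find_trays(c=None,zo=0.0):
    """-> list of (grip_xy, yaw, lid_area_mm2, n_handle)"""
    c=c or bot.read_camera("top"); hsv=cv2.cvtColor(c["pixels"],cv2.COLOR_BGR2HSV).astype(int)
    S,V=hsv[...,1],hsv[...,2]
    dark=((V<62)&(S<75)).astype(np.uint8)
    n,lab,st,cen=cv2.connectedComponentsWithStats(dark); out=[]
    bg=cv2.medianBlur(c["pixels"].max(2),61)
    wood=(hsv[...,0]<25)&(S>70)&(V>1.3*bg)
    wy,wx=np.nonzero(wood); W=rays(c,np.c_[wx,wy].astype(float),.04+zo)
    for i in range(1,n):
        if not 250<st[i,4]<700: continue
        y,x=np.nonzero(lab==i); P=rays(c,np.c_[x,y].astype(float),.028+zo)[:,:2]; m=P.mean(0)
        w,v=np.linalg.eigh(np.cov((P-m).T))
        if not(14<np.sqrt(w[0])*1e3<24 and 20<np.sqrt(w[1])*1e3<30 and m[0]>.15): continue
        best=None
        for a in(v[:,1],-v[:,1]):
            d=W[:,:2]-m; L=d@a; q=d@np.array([-a[1],a[0]])
            k=(L>80)if 0 else (L>.080)&(L<.143)&(abs(q)<.018)
            if best is None or k.sum()>best[0]: best=(k.sum(),a,d[k])
        k,a,d=best
        if k<20: continue
        h=d.mean(0); a2=h/np.linalg.norm(h)     # lid centre -> handle
        g=m+a2*.108; f=-a2
        out.append((g.round(4),round(float(np.arctan2(f[1],f[0])),3),round(float(np.arctan2(-a[1],-a[0])),3),int(st[i,4]),int(k)))
    return out
E
python3 - <<'E'
from h import *
import pickle
c=pickle.load(open("cams.pkl","rb")); T=c["top"]
for o in find_trays(T): print(o)
t=lambda x,y,z:ray(T,265+x/5.6-.4,90+y/5.6-.4,z)
print("disc",t(142,293,.05),"FL",t(33,375,.075),"RL",t(62,165,.075),"RR",t(243,182,.075))
w=cv2.cvtColor(T["pixels"],cv2.COLOR_BGR2HSV); m=((w[...,2]>110)&(w[...,1]<60)).astype(np.uint8)
n,l,st,ce=cv2.connectedComponentsWithStats(m[125:155,276:304])
for i in range(1,n): print(st[i,4],ce[i]+[276,125],ray(T,*(ce[i]+[276,125]),.035)[:2].round(4))
E
```

```text
(array([ 0.4704, -0.3967]), -0.362, -0.326, 366, 92)
(array([0.4483, 0.4121]), 0.389, 0.43, 370, 86)
(array([0.4784, 0.1524]), 2.729, 2.725, 389, 90)
disc [0.66666249 0.06801019 0.05      ] FL [0.60997445 0.13387519 0.075     ] RL [0.74242078 0.11675469 0.075     ] RR [0.73106812 0.00424543 0.075     ]
9 [299. 125.] [0.7312 0.0367]
2 [292.  131.5] [0.7077 0.0616]
15 [287.26666667 136.33333333] [0.6902 0.0783]
14 [297.5        134.28571429] [0.6975 0.042 ]
1 [300. 139.] [0.6804 0.0331]
4 [303.  152.5] [0.6317 0.0225]
15 [280.6 153.8] [0.6273 0.1017]
```

```bash
cat >> h.py <<'E'
from scipy.spatial.transform import Rotation as Ro
def rot(psi): return (Ro.from_euler('z',psi)*Ro.from_euler('x',np.pi)).as_rotvec()
def F(): return np.array(bot.current_contact_force())
def guarded(step,n,thr,axis,speed=.04):
    """step repeatedly until |force change| along axis exceeds thr"""
    bot.hold(.1); f0=F()@axis
    for i in range(n):
        bot.line_to(np.array(bot.current_ee_pos())+step,max_speed=speed)
        if abs(F()@axis-f0)>thr: return i+1
    return None
CY=-.122
DX,DY=.668,.0685
def dpsi(d): return np.pi/2+CY-d
E
python3 - <<'E'
from h import *
bot.set_gripper(.26)
bot.goto([DX,DY,.2],rot(dpsi(1.02))); print(bot.current_joints())
bot.line_to([DX,DY,.07]); bot.hold(.2); print(F())
r=guarded(np.array([0,0,-.002]),25,2.,np.array([0,0,1.])); print(r,bot.current_ee_pos(),F(),bot.current_clock())
c=bot.read_camera("scene"); cv2.imwrite("pics/d1.png",cv2.resize(c["pixels"][170:280,215:345],(702,594),interpolation=cv2.INTER_CUBIC))
E
```

```text
[-7.86959550e-02  4.15201086e-01  1.31363483e+00 -2.17230803e-04
  1.41266762e+00  1.06455537e+00]
[-0.29988424 -0.01327875  0.20901279]
21 [0.66488157 0.06881533 0.02534   ] [-4.98711068  0.21437031  9.25133866] 10.7667
```

View pics/d1.png

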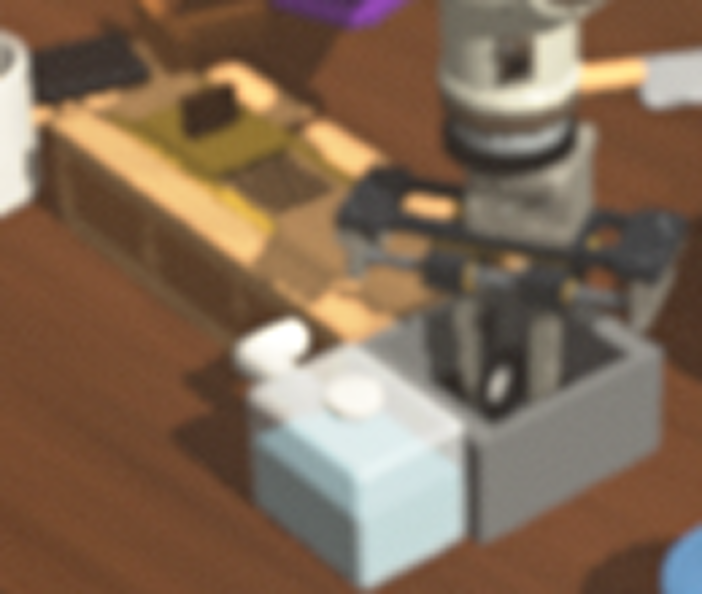

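The open fingers straddle the knob at crop (500,380) inside the well, and the floor is felt at about z=0.027. Now grip and turn to off.

Run:
```python
from h import *
bot.line_to([DX,DY,.033]); bot.set_gripper(0,25); bot.hold(.3)
print("open mm",bot.current_opening()*92,bot.current_grip_force(),F().round(1),np.round(bot.current_ft_torque(),2))
for d in np.arange(1.0,-.06,-.1).tolist()+[-.03,-.06]:
    bot.line_to([DX,DY,.033],rot(dpsi(d)),max_speed=.1); 
    print(round(d,2),F().round(1),np.round(bot.current_ft_torque(),2),round(bot.current_opening()*92,1))
print(bot.current_joints(),bot.current_clock())
```

```text
open mm 14.108502794452848 24.665936529636383 [-0.5 -1.7 -1. ] [-0.47  0.07  0.04]
1.0 [ 0.3 -3.1 -3.6] [-0.64 -0.01 -0.01] 13.4
0.9 [ 1.8 -5.4 -4.1] [-0.99 -0.23 -0.01] 13.6
0.8 [ 1.6 -5.7 -4.9] [-1.21 -0.41 -0.  ] 13.7
0.7 [ 3.8 -7.  -5.3] [-1.4  -0.63  0.  ] 13.4
0.6 [ 4.7 -8.2 -7. ] [-1.59 -0.86  0.05] 13.5
0.5 [  5.6 -10.   -9. ] [-1.74 -1.06 -0.  ] 13.9
0.4 [  7.4  -9.8 -10.1] [-1.87 -1.39  0.01] 13.6
0.3 [  9.9 -11.4 -11.4] [-1.96 -1.64 -0.  ] 13.8
0.2 [ 11.3 -10.7 -12.1] [-1.99 -1.97 -0.1 ] 13.7
0.1 [ 12.3 -11.2 -14.6] [-2.03 -2.28 -0.01] 14.0
0.0 [ 15.3 -11.7 -15.6] [-2.09 -2.58 -0.12] 13.8
-0.03 [ 14.8 -12.5 -16.1] [-2.09 -2.64 -0.63] 13.6
-0.06 [ 13.7 -11.  -15.4] [-2.15 -2.6  -0.64] 14.4
[-0.08033195  0.58368898  1.42872453 -0.00377839  1.11941095 -0.01126422] 14.9333
```

Run:
```python
from h import *
import pickle
T=pickle.load(open("cams.pkl","rb"))["top"]
tab=ray(T,265+610/5.6-.4,90+322/5.6-.4,.1); print("tab",tab)
bot.set_gripper(.26); bot.hold(.2); print(F().round(1))
bot.line_to([DX,DY,.16])
y=np.array([-np.sin(CY),np.cos(CY)])
bot.set_gripper(.5)
bot.goto([tab[0],tab[1],.2],rot(CY)); bot.line_to([tab[0],tab[1],.11])
r=guarded(np.array([0,0,-.002]),15,2.,np.array([0,0,1.])); p=np.array(bot.current_ee_pos());print(r,p,F())
p[2]+=.004; p[:2]=tab[:2]; bot.line_to(p); bot.set_gripper(0,25); bot.hold(.2); print("open mm",bot.current_opening()*92)
bot.hold(.1);f0=F(); p0=p.copy()
for i in range(25):
    p[:2]+=y*.004; bot.line_to(p,max_speed=.05); f=(F()-f0)[:2]@y
    if f<-9: break
print(i,"moved",(np.array(bot.current_ee_pos())-p0)[:2]@y,f,F().round(1),bot.current_opening()*92)
bot.set_gripper(.5); p[2]=.2; bot.line_to(p)
bot.goto([.35,-.25,.3],rot(CY)); print(bot.current_joints(),bot.current_clock())
for n in("top","scene"):
    c=bot.read_camera(n); cv2.imwrite(f"pics/e_{n}.png",c["pixels"])
    if n=="top":
        for o in find_trays(c): print(o)
im=cv2.imread("pics/e_top.png"); s=cv2.imread("pics/e_scene.png")
cv2.imwrite("pics/e.png",np.vstack([cv2.resize(im[95:185,265:405],(466,300),interpolation=cv2.INTER_CUBIC),cv2.resize(s[170:270,200:355],(466,300),interpolation=cv2.INTER_CUBIC)]))
```

```text
tab [ 0.63650859 -0.21857096  0.1       ]
[1.2 0.2 1.2]
13 [ 0.63682974 -0.2186821   0.08443658] [-0.84101167  0.06214374  3.00814844]
open mm 13.671725735329261
17 moved 0.06772443418303119 -15.112952747717081 [  1.4 -14.8 -11.9] 13.956012698396
[-9.01977891e-01 -2.77377447e-01  1.84725989e+00  2.42985825e-04
  1.57228815e+00  7.90417778e-01] 30.6167
(array([ 0.4703, -0.3968]), -0.362, -0.332, 362, 57)
(array([0.4483, 0.4121]), 0.391, 0.456, 371, 86)
(array([0.4786, 0.1523]), 2.729, 2.744, 389, 90)
```

View pics/e.png

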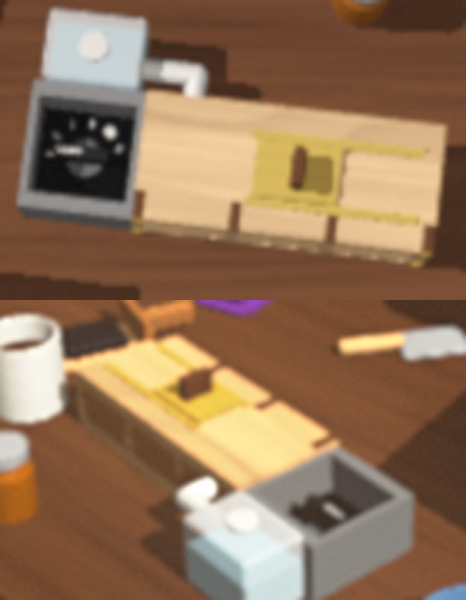

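Vent is shut (stop felt, slots covered in crop at (300,170)), and the dial pointer is to the left, i.e. off. Next I'll locate the bay mouths accurately from the dark inlays over the dividers.

Run:
```python
from h import *
import pickle
c=pickle.load(open("cams.pkl","rb"))["top"]; c["pixels"]=cv2.imread("pics/e_top.png")
g=c["pixels"].astype(np.float32).mean(2)
def samp(P): 
    uv=np.array([proj(c,p) for p in P],np.float32); return cv2.remap(g,uv[:,0:1],uv[:,1:2],cv2.INTER_LINEAR).ravel()
ex=np.array([np.cos(CY),np.sin(CY)]);ey=np.array([-ex[1],ex[0]])
O=np.array([.577,-.133]) # rough bay2 on front
ys=np.arange(-.175,.175,.001)
for dx in(.008,.014,.02):
    I=samp([np.r_[O+ex*dx+ey*y,.078] for y in ys])
    out=[]
    for y0 in(-.15,-.05,.05,.15):
        k=abs(ys-y0)<.02; w=np.clip(np.percentile(I[k],70)-I[k]-15,0,None); out.append((round(float((w*ys[k]).sum()/max(w.sum(),1)),4),int(I[k].min()),int(I[k].max())))
    print(dx,out)
xs=np.arange(-.05,.17,.002)
for y in(-.1,0,.1):
    I=samp([np.r_[O+ex*x+ey*y,.078] for x in xs]); print(y,[(round(float(x*1e3)),int(i)) for x,i in zip(xs,I) if -.03<x<.02 or .12<x<.15])
```

```text
0.008 [(-0.1604, 48, 192), (-0.0533, 82, 186), (0.0467, 81, 186), (0.1475, 84, 193)]
0.014 [(-0.1605, 48, 196), (-0.0533, 84, 190), (0.0467, 83, 188), (0.1471, 81, 191)]
0.02 [(-0.1605, 49, 197), (-0.0535, 84, 192), (0.0465, 84, 187), (0.1594, 46, 188)]
-0.1 [(-30, 79), (-28, 79), (-26, 79), (-24, 80), (-22, 81), (-20, 80), (-18, 79), (-16, 83), (-14, 88), (-12, 112), (-10, 129), (-8, 132), (-6, 130), (-4, 125), (-2, 129), (0, 137), (2, 156), (4, 173), (6, 183), (8, 189), (10, 192), (12, 193), (14, 193), (16, 194), (18, 194), (120, 176), (122, 175), (124, 175), (126, 174), (128, 174), (130, 174), (132, 171), (134, 166), (136, 145), (138, 123), (140, 101), (142, 88), (144, 84), (146, 82), (148, 80)]
0 [(-30, 77), (-28, 76), (-26, 75), (-24, 77), (-22, 78), (-20, 79), (-18, 79), (-16, 79), (-14, 86), (-12, 95), (-10, 104), (-8, 112), (-6, 115), (-4, 117), (-2, 118), (0, 134), (2, 155), (4, 168), (6, 179), (8, 183), (10, 186), (12, 186), (14, 186), (16, 185), (18, 186), (120, 180), (122, 178), (124, 176), (126, 175), (128, 175), (130, 175), (132, 174), (134, 163), (136, 147), (138, 124), (140, 102), (142, 92), (144, 85), (146, 83), (148, 81)]
0.1 [(-30, 81), (-28, 80), (-26, 78), (-24, 76), (-22, 77), (-20, 77), (-18, 79), (-16, 82), (-14, 87), (-12, 99), (-10, 114), (-8, 121), (-6, 125), (-4, 124), (-2, 127), (0, 137), (2, 155), (4, 174), (6, 183), (8, 189), (10, 190), (12, 190), (14, 189), (16, 188), (18, 187), (120, 187), (122, 186), (124, 185), (126, 184), (128, 184), (130, 183), (132, 183), (134, 186), (136, 191), (138, 198), (140, 202), (142, 205), (144, 205), (146, 204), (148, 204)]
```

```bash
cat >> h.py <<'E'
EX=np.array([np.cos(CY),np.sin(CY)]);EY=np.array([-EX[1],EX[0]])
B2=np.array([.577,-.133])+EX*.002+EY*-.0033
def cp(b,x,y=0): return B2+EY*(.1*(b-2)+y)+EX*x      # case frame -> world xy
def at(xy,z): return np.r_[xy,z]
def pick(g,psi,via=.12):
    bot.set_gripper(.65); bot.goto(at(g,via),rot(psi)); bot.line_to(at(g,.03)); 
    bot.hold(.1); f=F()[2]; bot.line_to(at(g,.0075),max_speed=.05)
    print("Fz",F()[2]-f); bot.set_gripper(0,55); bot.hold(.2)
    print("open mm",round(bot.current_opening()*92,1),"grip",round(bot.current_grip_force(),1))
def stage(b,via=None,lift=.045):
    p=np.array(bot.current_ee_pos()); bot.line_to([p[0],p[1],p[2]+lift],max_speed=.08); bot.hold(.2)
    print("lifted: open",round(bot.current_opening()*92,1),"F",F().round(1),"M",np.round(bot.current_ft_torque(),2))
    for v,ps in (via or []): bot.line_to(at(v,.0075+lift),rot(ps),max_speed=.12)
    bot.line_to(at(cp(b,-.172),.0075+lift),rot(CY),max_speed=.12)
    print("staged: open",round(bot.current_opening()*92,1),"grip",round(bot.current_grip_force(),1))
def lidpose(c):
    for o in find_lids(c): print("lid case xy mm",((o[0]-B2)@EX*1e3).round(1),((o[0]-B2)@EY*1e3).round(1),"yaw-CY",round(o[1]-CY,3),o[2])
def find_lids(c,z=.028):
    hsv=cv2.cvtColor(c["pixels"],cv2.COLOR_BGR2HSV).astype(int); dark=((hsv[...,2]<62)&(hsv[...,1]<75)).astype(np.uint8)
    n,lab,st,_=cv2.connectedComponentsWithStats(dark); out=[]
    for i in range(1,n):
        if not 200<st[i,4]<700: continue
        y,x=np.nonzero(lab==i); P=rays(c,np.c_[x,y].astype(float),z)[:,:2]*1e3
        (m,(w,h),a)=cv2.minAreaRect(P.astype(np.float32)); a=np.radians(a if w>h else a+90); a=(a-CY+np.pi/2)%np.pi-np.pi/2+CY
        if 40<min(w,h)<80 and 60<max(w,h)<100: out.append((P.mean(0)/1e3,a,(round(w),round(h))))
    return out
E
python3 - <<'E'
from h import *
pick(np.array([.4703,-.3968]),-.355)
stage(1)
c=bot.read_camera("top"); cv2.imwrite("pics/f_top.png",c["pixels"]); lidpose(c)
s=bot.read_camera("scene")["pixels"]; print(bot.current_clock())
cv2.imwrite("pics/f.png",np.hstack([cv2.resize(c["pixels"][110:240,310:440],(390,390)),cv2.resize(s[120:250,215:345],(390,390))]))
E
```

```text
Fz -1.406621620331114
open mm 15.6 grip 55.0
lifted: open 16.0 F [ 0.2 -0.3 -2.3] M [ 0.1   0.12 -0.04]
staged: open 15.3 grip 55.0
lid case xy mm 377.8 -272.8 yaw-CY 0.093 (58, 64)
lid case xy mm -102.2 581.4 yaw-CY 0.522 (80, 59)
lid case xy mm -42.1 -101.5 yaw-CY -0.003 (59, 76)
lid case xy mm -237.9 305.5 yaw-CY -0.29 (60, 79)
37.3333
```

View pics/f.png

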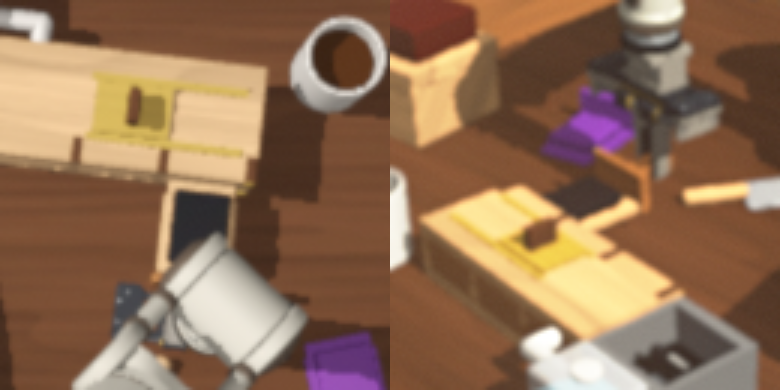

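The tray is held level in front of bay 1, seen at crop (200,225) left view. I'll lower it to insertion height and measure the lateral offset from the lid edges.

```bash
cat >> h.py <<'E'
def lidlat(c,b,zl,xs=(-.032,-.04,-.048)):
    """lateral lid centre (m, bay b frame) at rows xs; lid top height zl"""
    g=c["pixels"].astype(np.float32).mean(2); ys=np.arange(-.06,.06,.0005); out=[]
    for x in xs:
        uv=np.array([proj(c,at(cp(b,x,y),zl)) for y in ys],np.float32); I=cv2.remap(g,uv[:,:1].copy(),uv[:,1:].copy(),cv2.INTER_CUBIC).ravel()
        d=I<(np.min(I)+np.max(I[abs(ys)<.045]))/2; l=cv2.connectedComponents(d.astype(np.uint8)[None])[1].ravel() if 0 else None
        i0=len(ys)//2; a=i0
        while a>0 and d[a]: a-=1
        e=i0
        while e<len(ys)-1 and d[e]: e+=1
        out.append(((ys[a]+ys[e])/2,ys[e]-ys[a]))
    return np.array(out)
E
python3 - <<'E'
from h import *
bot.line_to(at(cp(1,-.172),.0075+.019),max_speed=.08); bot.hold(.2)
c=bot.read_camera("top"); print((lidlat(c,1,.028+.019)*1e3).round(1)); print(bot.current_ee_pos(),cp(1,-.172))
E
```

```text
[[-14.   92. ]
 [-13.5  93. ]
 [-13.7  92.5]]
[ 0.39607043 -0.21518077  0.02700633] [ 0.39569221 -0.21484361]
```

Run:
```python
from h import *
c=bot.read_camera("top"); g=c["pixels"].astype(np.float32).mean(2)
ys=np.arange(-.066,.067,.003)
for x in(-.03,-.045):
    uv=np.array([proj(c,at(cp(1,x,y),.047)) for y in ys],np.float32); I=cv2.remap(g,uv[:,:1].copy(),uv[:,1:].copy(),cv2.INTER_CUBIC).ravel()
    print([(round(float(y*1e3)),int(i)) for y,i in zip(ys,I)])
```

```text
[(-66, 57), (-63, 52), (-60, 51), (-57, 52), (-54, 53), (-51, 52), (-48, 52), (-45, 55), (-42, 67), (-39, 94), (-36, 109), (-33, 90), (-30, 58), (-27, 44), (-24, 44), (-21, 44), (-18, 44), (-15, 45), (-12, 44), (-9, 44), (-6, 44), (-3, 45), (0, 44), (3, 43), (6, 43), (9, 44), (12, 45), (15, 45), (18, 45), (21, 44), (24, 42), (27, 45), (30, 78), (33, 136), (36, 184), (39, 195), (42, 181), (45, 126), (48, 89), (51, 80), (54, 81), (57, 82), (60, 82), (63, 82), (66, 82)]
[(-66, 64), (-63, 51), (-60, 50), (-57, 52), (-54, 52), (-51, 53), (-48, 54), (-45, 56), (-42, 70), (-39, 99), (-36, 116), (-33, 97), (-30, 57), (-27, 43), (-24, 43), (-21, 44), (-18, 44), (-15, 45), (-12, 44), (-9, 45), (-6, 46), (-3, 45), (0, 45), (3, 44), (6, 44), (9, 44), (12, 44), (15, 44), (18, 44), (21, 45), (24, 45), (27, 50), (30, 76), (33, 138), (36, 189), (39, 201), (42, 182), (45, 139), (48, 93), (51, 85), (54, 85), (57, 85), (60, 84), (63, 83), (66, 84)]
```

```bash
cat >> h.py <<'E'
def insert(b,x0=-.172,y=0,z=.0265,zf=.0235):
    bot.hold(.2); f0=F(); x=x0; log=[]
    while x<-.044:
        x+=.006; 
        if x>-.11: z=max(zf,z-.001)
        bot.line_to(at(cp(b,x,y),z),max_speed=.06); f=F()-f0; fx,fy=f[:2]@EX,f[:2]@EY
        log.append((round(x*1e3),round(fx,1),round(fy,1),round(f[2],1)))
        if abs(fy)>4: y+=.0005*np.sign(fy)     # yield sideways
        if fx<-12: break
    act=(np.array(bot.current_ee_pos())[:2]-cp(b,0))
    print(log[-8:] if x<-.065 else log[::4]+log[-2:]); print("act x,y mm",(act@EX*1e3).round(1),(act@EY*1e3).round(1),"open",round(bot.current_opening()*92,1),"M",np.round(bot.current_ft_torque(),2),"y",y)
    return x,y,z
E
python3 - <<'E'
from h import *
print(insert(1), bot.current_clock())
E
```

```text
[(-166, np.float64(-14.9), np.float64(1.2), np.float64(5.8))]
act x,y mm -169.7 1.4 open 15.5 M [ 0.29  1.8  -0.09] y 0
(-0.16599999999999998, 0, 0.0265) 38.5583
```

Run:
```python
from h import *
bot.line_to(at(cp(1,-.176),.0265)); bot.line_to(at(cp(1,-.176),.0345)); bot.hold(.2); print(F().round(1))
s=bot.read_camera("scene")["pixels"]; t=bot.read_camera("top")["pixels"]
print(insert(1,-.176,0,.0345,.0295), bot.current_clock())
cv2.imwrite("pics/g.png",np.hstack([cv2.resize(t[130:210,345:425],(390,390),interpolation=cv2.INTER_CUBIC),cv2.resize(s[150:230,230:310],(390,390),interpolation=cv2.INTER_CUBIC)]))
```

```text
[ 0.5 -1.  -1.5]
[(-170, np.float64(-0.5), np.float64(1.1), np.float64(0.7)), (-146, np.float64(-0.0), np.float64(1.0), np.float64(0.3)), (-122, np.float64(0.2), np.float64(0.2), np.float64(0.9)), (-98, np.float64(-0.4), np.float64(0.5), np.float64(1.3)), (-74, np.float64(0.2), np.float64(0.1), np.float64(6.6)), (-50, np.float64(-26.9), np.float64(-1.1), np.float64(23.8)), (-56, np.float64(-10.6), np.float64(0.3), np.float64(14.4)), (-50, np.float64(-26.9), np.float64(-1.1), np.float64(23.8))]
act x,y mm -56.9 0.4 open 15.9 M [ 0.19  4.1  -0.15] y 0
(-0.0499999999999999, 0, 0.0295) 44.8083
```

Run:
```python
from h import *
print(bot.current_ee_pos(),F().round(1))
bot.set_gripper(.4); bot.hold(.4); print(F().round(1))
p=np.array(bot.current_ee_pos()); 
# push handle end: back off up, close, come down behind handle (35mm behind grip)
bot.line_to(at(cp(1,-.06),.12)); bot.line_to(at(cp(1,-.14),.12)); bot.set_gripper(0); bot.line_to(at(cp(1,-.14),.035))
bot.hold(.2); f0=F()[:2]@EX; x=-.14
while x<-.08:
    x+=.003; bot.line_to(at(cp(1,x),.035),max_speed=.04); f=F()[:2]@EX-f0
    if f<-10: break
a=(np.array(bot.current_ee_pos())[:2]-cp(1,0))@EX; print("push end x",x,a,f,bot.current_clock())
bot.line_to(at(cp(1,-.15),.035)); bot.line_to(at(cp(1,-.2),.2)); bot.goto([.35,-.3,.3],rot(CY))
c=bot.read_camera("top");t=c["pixels"]; s=bot.read_camera("scene")["pixels"]
cv2.imwrite("pics/g2.png",np.hstack([cv2.resize(t[130:210,345:425],(390,390),interpolation=cv2.INTER_CUBIC),cv2.resize(s[150:230,230:310],(390,390),interpolation=cv2.INTER_CUBIC)]))
for o in find_trays(c): print(o)
```

```text
[ 0.51001854 -0.228482    0.02871746] [-26.4   1.9  21.5]
[-0.3  0.9 -0.2]
push end x -0.09199999999999997 -0.09543718571110428 -10.942575412834215 52.7167
(array([0.4481, 0.412 ]), 0.391, 0.439, 371, 86)
(array([0.4785, 0.1523]), 2.728, 2.733, 390, 90)
```

View pics/g2.png

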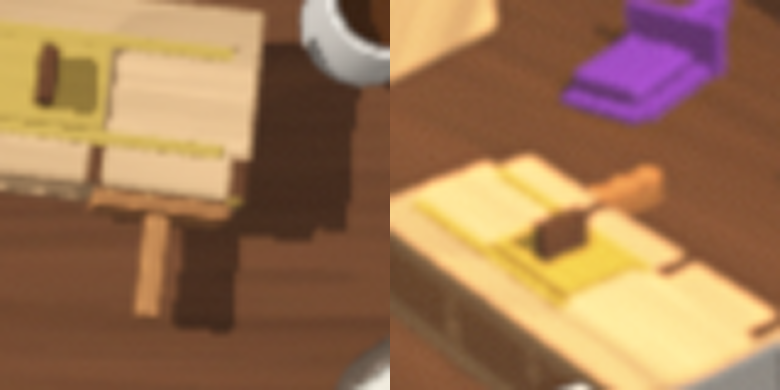

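Tray 1 is home in bay 1: board against the case at crop (160,205), and the push ended with finger face at handle end ≈ -85 mm. Next is the reversed tray for bay 2.

```bash
cat >> h.py <<'E'
def finish(b,y=0):
    bot.set_gripper(.4); bot.hold(.3); print("rel F",F().round(1))
    p=np.array(bot.current_ee_pos()); p[2]=.12; bot.line_to(p)
    bot.line_to(at(cp(b,-.14,y),.12)); bot.set_gripper(0); bot.line_to(at(cp(b,-.14,y),.035))
    bot.hold(.2); f0=F()[:2]@EX; x=-.14
    while x<-.08:
        x+=.003; bot.line_to(at(cp(b,x,y),.035),max_speed=.04); f=F()[:2]@EX-f0
        if f<-10: break
    a=(np.array(bot.current_ee_pos())[:2]-cp(b,0))@EX; print("push end",round(a*1e3,1),"(home ~ -95)",round(f,1),round(bot.current_clock(),1))
    bot.line_to(at(cp(b,-.15,y),.035)); bot.line_to(at(cp(b,-.2,y),.15))
def prof(c,b,z,x=-.038):
    g=c["pixels"].astype(np.float32).mean(2); ys=np.arange(-.05,.05,.0005)
    uv=np.array([proj(c,at(cp(b,x,y),z)) for y in ys],np.float32); I=cv2.remap(g,uv[:,:1].copy(),uv[:,1:].copy(),cv2.INTER_CUBIC).ravel()
    lo=I[abs(ys)<.015].mean(); e=[]
    for sgn in(-1,1):
        k=(sgn*ys>.022)&(sgn*ys<.045); yy=ys[k][::sgn]; II=I[k][::sgn]; e.append(yy[np.argmax(II>(lo+II.max())/2)])
    return round((e[0]+e[1])/2*1e3,1),round((e[1]-e[0])*1e3,1)   # mm: centre, width (66)
E
python3 - <<'E'
from h import *
pick(np.array([.4785,.1523]),2.73)
stage(2,via=[((.44,.12),1.6),((.41,.06),.7)])
bot.line_to(at(cp(2,-.180),.0345),max_speed=.08); bot.hold(.2)
c=bot.read_camera("top");s=bot.read_camera("scene")["pixels"]
print([prof(c,2,.055,x) for x in(-.036,-.045,-.055)],bot.current_joints()[5],bot.current_clock())
cv2.imwrite("pics/k.png",np.hstack([cv2.resize(c["pixels"][110:210,290:390],(390,390),interpolation=cv2.INTER_CUBIC),cv2.resize(s[150:250,230:330],(390,390),interpolation=cv2.INTER_CUBIC)]))
E
```

```text
Fz 0.04139847418335518
open mm 15.6 grip 55.0
lifted: open 15.6 F [-0.3  0.1 -1.3] M [-0.04 -0.32  0.02]
staged: open 15.6 grip 55.0
[(np.float64(-2.2), np.float64(63.5)), (np.float64(-2.0), np.float64(64.0)), (np.float64(-2.2), np.float64(64.5))] 1.12134177619579 66.0
```

View pics/k.png

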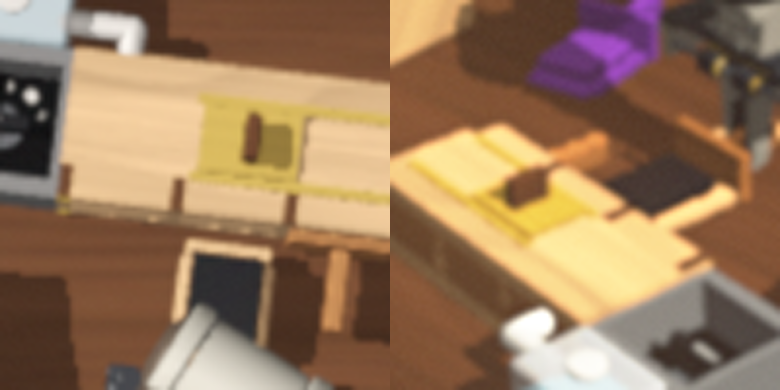

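Tray is square to bay 2, level, 2 mm to the right (edge rows agree), so I shift +2 mm and insert.

Run:
```python
from h import *
bot.line_to(at(cp(2,-.180,.002),.0345))
x,y,z=insert(2,-.180,.002,.0345,.0295)
if x>-.075: 
    finish(2); bot.goto([.35,-.3,.3],rot(CY))
c=bot.read_camera("top"); cv2.imwrite("pics/m.png",c["pixels"])
for o in find_trays(c): print(o)
```

```text
[(-174, np.float64(1.0), np.float64(0.3), np.float64(-0.4)), (-150, np.float64(0.8), np.float64(0.1), np.float64(0.8)), (-126, np.float64(0.3), np.float64(-0.1), np.float64(0.5)), (-102, np.float64(0.9), np.float64(-0.1), np.float64(-0.5)), (-78, np.float64(1.4), np.float64(1.8), np.float64(-1.2)), (-54, np.float64(1.1), np.float64(1.2), np.float64(-1.4)), (-48, np.float64(-4.2), np.float64(0.7), np.float64(0.1)), (-42, np.float64(-22.8), np.float64(-2.1), np.float64(14.2))]
act x,y mm -49.2 2.4 open 15.7 M [ 0.02  3.7  -0.17] y 0.002
rel F [-0.4 -0.  -0.4]
push end -95.2 (home ~ -95) -10.2 80.1
(array([0.4479, 0.412 ]), 0.389, 0.434, 371, 85)
```

Run:
```python
from h import *
bot.goto([.4,.2,.25],rot(.3))
pick(np.array([.448,.412]),.40)
stage(3,via=[((.42,.3),.3)])
bot.line_to(at(cp(3,-.180),.0345),max_speed=.08); bot.hold(.2)
c=bot.read_camera("top");s=bot.read_camera("scene")["pixels"]
print([prof(c,3,.055,x) for x in(-.036,-.045,-.055)],bot.current_joints()[5],bot.current_clock())
cv2.imwrite("pics/n.png",np.hstack([cv2.resize(c["pixels"][110:210,270:370],(390,390),interpolation=cv2.INTER_CUBIC),cv2.resize(s[150:250,250:350],(390,390),interpolation=cv2.INTER_CUBIC)]))
```

```text
Fz 0.6770469715759838
open mm 15.7 grip 55.0
lifted: open 15.7 F [-0.3  0.  -1.5] M [-0.04  0.15  0.07]
staged: open 15.6 grip 55.0
[(np.float64(-1.5), np.float64(64.0)), (np.float64(-2.0), np.float64(64.0)), (np.float64(-1.2), np.float64(64.5))] 1.360568331951542 94.3417
```

View pics/n.png

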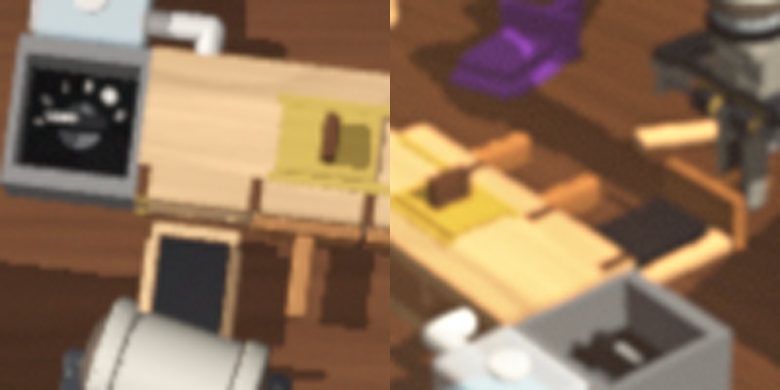

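Tray 3 sits level before bay 3, 1.5 mm to the right. Dial is still off and the vent shut. Insert with a +1.5 mm shift.

Run:
```python
from h import *
bot.line_to(at(cp(3,-.180,.0015),.0345))
x,y,z=insert(3,-.180,.0015,.0345,.0295)
if x>-.075: 
    finish(3); bot.goto([.35,-.3,.3],rot(CY))
c=bot.read_camera("top");s=bot.read_camera("scene")["pixels"]
for o in find_trays(c): print(o)
cv2.imwrite("pics/o.png",np.hstack([cv2.resize(c["pixels"][105:205,265:405],(420,300),interpolation=cv2.INTER_CUBIC),cv2.resize(s[150:270,215:335],(300,300),interpolation=cv2.INTER_CUBIC)]))
```

```text
[(-174, np.float64(0.2), np.float64(0.7), np.float64(-0.1)), (-150, np.float64(0.1), np.float64(0.8), np.float64(0.4)), (-126, np.float64(0.3), np.float64(0.1), np.float64(-0.7)), (-102, np.float64(-0.3), np.float64(0.1), np.float64(0.5)), (-78, np.float64(-0.9), np.float64(-0.2), np.float64(0.5)), (-54, np.float64(0.7), np.float64(1.1), np.float64(0.5)), (-54, np.float64(0.7), np.float64(1.1), np.float64(0.5)), (-48, np.float64(-13.9), np.float64(-1.2), np.float64(9.3))]
act x,y mm -52.7 1.9 open 15.6 M [ 0.17  2.01 -0.16] y 0.0015
rel F [-0.  -0.5 -0.8]
push end -95.3 (home ~ -95) -15.9 108.4
```

View pics/o.png

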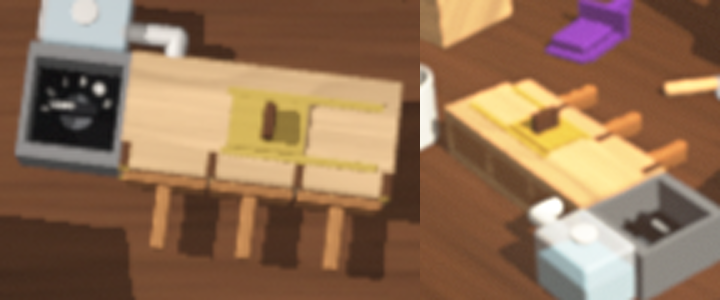

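All three trays are home (boards flush, handles at crop (160,215), (245,225), (335,235)), vent shut, dial off. Now turn to cure.

Run:
```python
from h import *
X,Y=.6695,.0675
bot.set_gripper(.26); bot.goto([X,Y,.2],rot(dpsi(0))); bot.line_to([X,Y,.05]); bot.hold(.1); f0=F()
bot.line_to([X,Y,.034],max_speed=.05); print((F()-f0).round(1)); bot.set_gripper(0,30); bot.hold(.2); print(bot.current_opening()*92)
for d in np.linspace(.2,2.2,11): bot.line_to([X,Y,.034],rot(dpsi(d)),max_speed=.1)
bot.hold(.3); print(F().round(1),np.round(bot.current_ft_torque(),2),bot.current_opening()*92,bot.current_joints()[5])
bot.set_gripper(.26); bot.hold(.2); bot.line_to([X,Y,.2]); bot.goto([.35,-.3,.3],rot(CY))
c=bot.read_camera("top"); T=c["pixels"]; s=bot.read_camera("scene")["pixels"]
w=cv2.cvtColor(T,cv2.COLOR_BGR2HSV); m=((w[...,2]>100)&(w[...,1]<70)).astype(np.uint8)
n,l,st,ce=cv2.connectedComponentsWithStats(m[125:155,276:304])
for i in range(1,n): print(st[i,4],ce[i].round(1)+[276,125])
print(bot.current_clock())
cv2.imwrite("pics/q.png",np.hstack([cv2.resize(T[115:165,265:315],(390,390),interpolation=cv2.INTER_CUBIC),cv2.resize(T[105:205,265:405],(400,390),interpolation=cv2.INTER_CUBIC)]))
```

```text
[ 0.6 -0.4 -1.1]
13.44208712881163
[ 6.6 16.2 -1.9] [ 3.07 -0.98  0.02] 13.756283722923243 2.2383773254260513
3 [276. 126.]
15 [298.4 125.2]
3 [292.3 131.7]
31 [294.7 135.6]
6 [303.  151.5]
24 [282.2 153.7]
123.7417
```

View pics/q.png

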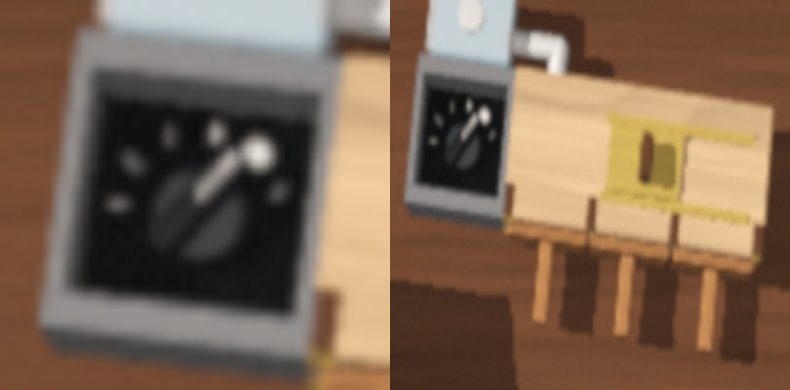

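The pointer lies at the round mark (crop (258,152)). I'll put a number on the pointer angle before handing in.

Run:
```python
from h import *
acc=0
for i in range(4):
    c=bot.read_camera("top"); acc=acc+c["pixels"].astype(np.float32).mean(2)/4
print(acc[132:145,286:302].astype(int))
# line pixels: rays at knob top height, weight by brightness; exclude mark neighbourhood
b=acc[133:144,287:297]; yy,xx=np.mgrid[133:144,287:297]; w=np.clip(b-75,0,None)
k=(w>0)&(np.hypot(xx-298,yy-134.3)>2.8); P=rays(c,np.c_[xx[k],yy[k]].astype(float),.06)[:,:2]; W=w[k]
m=np.average(P,axis=0,weights=W); C=np.cov((P-m).T,aweights=W); v=np.linalg.eigh(C)[1][:,1]; v*=np.sign(v[0])
print("dial",np.pi/2+CY-np.arctan2(v[1],v[0]),np.linalg.eigvalsh(C)**.5*1e3,m)
```

```text
[[ 70  53  23  17  19  62 137 104  40  25  55  96  92  56  25  21]
 [ 59  44  20  17  20  46  87  66  50  58 125 173 175 120  45  22]
 [ 25  21  18  17  17  23  36  65 118 108 159 207 214 159  66  24]
 [ 17  18  19  19  19  25  57 124 159 127 130 187 198 146  64  24]
 [ 19  21  29  30  32  52 104 154 145  93  67 117 129  88  36  20]
 [ 29  43  50  49  58 100 134 134  93  42  25  40  46  31  24  22]
 [ 48  61  61  60 100 134 131  91  45  22  17  16  18  25  50  45]
 [ 60  62  53  63 126 130  91  46  29  28  22  18  19  39  73  60]
 [ 59  53  44  57 107  88  47  31  43  43  29  18  21  40  63  46]
 [ 53  45  42  45  53  41  32  46  60  53  32  19  18  20  27  22]
 [ 46  43  43  41  33  31  45  62  66  58  35  19  17  16  18  18]
 [ 43  44  42  33  31  45  61  67  67  55  32  19  16  17  17  18]
 [ 45  43  35  29  41  60  67  69  66  47  25  18  17  17  18  19]]
dial 2.156112337040881 [2.51538527 7.92283391] [0.68310244 0.05830503]
```

```bash
python3 -c "
from workcell import bot
print(bot.job_done(),bot.current_clock())"
```

```text
the job is handed in; nothing more can be done
the job is handed in; nothing more can be done
```

The job is handed in: I turned the dial off, slid all three trays home in the bays and pushed the vent shut, then set the dial to about 2.16–2.2 rad (cure mark 2.2), but no verdict came back.

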